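# Make up two guests' wash trays

### The arm

A 7-joint arm with a two-finger parallel gripper is mounted at the origin on the work surface. World frame = base frame: x ahead of the robot, y to its left, z up, the work surface at z = 0. Lengths are in mm, angles in rad, forces in N, time in s.
With the tool pointing down it reaches from about 400 to 875 mm from the base axis. Payload 4.4 kg.
Tool frame: the origin (TCP) lies midway between the tips of the shut fingers; the grasp point (between the pads) lies 19 mm behind it; z points along the fingers, y is the line along which they close (so a half turn about z gives the same grasp; the last joint's range is limited). The gripper opens to 85 mm and grips with 20 to 120 N. Pads are 22 mm wide; open, the fingers measure 114 mm over their backs; the gripper's body (76 mm by 85 mm) begins 54 mm behind the grasp point. The pads swing forward as they close: fully open they stand 13 mm farther back than shut.
Start: joints at [-1.208, 0.628, 0.038, 1.517, -0.027, 0.996, -0.02], TCP at [270.236, 591.177, 231.313] pointing down, gripper open.
Joint ranges: [-3.06, 3.06], [-0.37, 2.12], [-1.25, 1.32], [0.18, 2.47], [-1.1, 4.24], [0.23, 1.98], [-2.94, 2.94]. Speed limits (rad/s): [2.57, 2.57, 3.14, 3.14, 3.14, 3.14, 3.14].

### API

Orientations are given as [roll, pitch, yaw] about the fixed x, y, z axes, in that order (R = Rz(yaw) Ry(pitch) Rx(roll)).
In Python, from cell import read_state, get_image, finish_job gives the robot as it stands.
- The arm moves only by the tool send_rows, never from a script. Its argument "series" is a list of rows, each an object of numbers: "ax", "ay", "az": the turn, a rotation vector about the tool's x, y, z in rad; "dx", "dy", "dz": the shift along the tool's x, y, z in cm; "hand": the closure, from 0 (fully open) to 1 (shut). In form: [{"ax": .., "ay": .., "az": .., "dx": .., "dy": .., "dz": .., "hand": ..}, ...]. A call has 1 to 10 rows; each row is the pose to reach, as a shift and turn from the pose commanded when the call began, along the tool's axes at that moment; what a row does not reach only later rows make up. A row lasts 1/10 s, in which the tool goes at most 50 mm and 8.59 degrees, less where a joint would pass 70% of its speed; a pose out of reach is approached as far as the arm can. A call with a gripper value outside its range is refused whole. The fingers move at their own pace and stop on an object; the grip force is fixed at half the most. Time passes only in rows, so rows that repeat a pose let the fingers close. It gives the time, the measured TCP pose, the force, the opening and the grip force at its end, in the units of the state.
- read_state(): the state, without advancing time (a new reading comes with each control period).
- get_image(name): name is "side" or "top"; returns a dict with "pixels" (400x640x3 uint8, red, green, blue), "mtx" (3x3 intrinsics, pixels), "R" (3x3) and "t" (3): a world point X has camera coordinates R X + t. Camera axes: x right, y down, z forward; pixel columns grow to the right and rows downward; lengths in mm; the calibration is good to about 2 mm. A picture is of the moment at which its call begins. There is no depth.
- finish_job(): hands the job in; it is judged then, once.
The state is a dict: "clock": time; "qpos": joint angles; "qd": joint speeds; "tau": joint torques, N m; "eef_pos": TCP position; "tool_rot": TCP orientation; "force": force on the tool from outside, world axes, zero at the start; "torque": the same for the moment, N m; "width": finger opening in mm; "gripper_force": force on a finger pad.
Only numpy, scipy, OpenCV 4.12 (cv2) and the standard library are available. Lean on these libraries where they do the work, as an engineer would, in place of code of your own. Each camera call takes 0.05 s, during which the arm holds its last target. There are 200 camera calls.

### The job

Make up the wash trays for two guests from the things on the counter: the grey tray gets the blue-handled tongue cleaner, the soap and the floss box, the bamboo tray gets the green-handled tongue cleaner and the red tube. Set each thing down flat, without dropping it, inside the section made for it: tongue cleaner lengthwise in the long section, soap or tube in the large bay, floss box in the small bay. Leave the orange tongue cleaner, the purple tube and the jar where they are.

Things in the scene. Friction and masses are not known exactly. Their poses are not given: they have to be found in the camera images.
- tray_grey: grey plastic tray, 190 (its x) x 145 mm (its y), fixed; origin at the centre of its underside. Floor 2.5 mm, rim and dividers (3.5 mm thick) 10 mm above the counter. Long section (183 x 58 mm inside) along its whole -y side, centre x 0, y -40 mm. Large bay (112 x 76) at the -x end of the +y side, centre x -36, y +31. Small bay (67 in x, 76 in y) at the +x end of the +y side, centre x +58, y +31.
- tray_bamboo: light brown bamboo tray, 190 (its x) x 145 mm (its y), fixed; origin at the centre of its underside. Floor 2.5 mm, rim and dividers (3.5 mm thick) 10 mm above the counter. Long section (183 x 58 mm inside) along its whole -y side, centre x 0, y -40 mm. Large bay (112 x 76) at the -x end of the +y side, centre x -36, y +31. Small bay (67 in x, 76 in y) at the +x end of the +y side, centre x +58, y +31.
- cleaner_blue_mid (a point): tongue cleaner lying flat: a blue handle with a white sleeve, steel wire loop as head. 140 mm long overall; handle 88 long, 15 wide, 16 high; loop 29 wide, 4 thick, level with the handle's middle. The point is midway along the overall length, on the handle 18 mm from its loop end, 8 mm above the underside; x along it to the loop, y across, z up. 35 g
- cleaner_green_mid (a point): tongue cleaner lying flat: a green handle with a white sleeve, steel wire loop as head. 140 mm long overall; handle 88 long, 15 wide, 16 high; loop 29 wide, 4 thick, level with the handle's middle. The point is midway along the overall length, on the handle 18 mm from its loop end, 8 mm above the underside; x along it to the loop, y across, z up. 35 g
- cleaner_orange_mid (a point): tongue cleaner lying flat: an orange handle with a white sleeve, steel wire loop as head. 140 mm long overall; handle 88 long, 15 wide, 16 high; loop 29 wide, 4 thick, level with the handle's middle. The point is midway along the overall length, on the handle 18 mm from its loop end, 8 mm above the underside; x along it to the loop, y across, z up. 35 g; it stays where it is
- soap_mid (a point): a pale yellow bar of soap, 78 mm (x) by 50 mm (y) by 26 mm high with rounded edges; the point is its centre, 13 mm above the underside. 100 g nominal
- floss_mid (a point): a turquoise plastic dental-floss box, 46 mm (x) by 38 mm (y) by 20 mm high; the point is its centre, 10 mm above the underside. 30 g nominal
- tube_red_mid (a point): small closed red tube with a white cap, lying flat: 88 mm long, 38 wide at the flat crimped end (-x), 34 wide and 18 high at the middle, about 26 high near the cap (+x). The point is in the middle of its length, 9 mm above the underside; x along it to the cap, y across, z up. 60 g
- tube_purple_mid (a point): small closed purple tube with a white cap, lying flat: 88 mm long, 38 wide at the flat crimped end (-x), 34 wide and 18 high at the middle, about 26 high near the cap (+x). The point is in the middle of its length, 9 mm above the underside; x along it to the cap, y across, z up. 60 g; it stays where it is
- jar_mid (a point): a low round amber jar with a black lid, 52 mm across and 42 mm high, standing beyond the other things; the point is its centre. It stays where it is

How it is judged:
By the outcome, as a careful person would: the job done as asked, in the order asked, and still so for the second after the job is handed in, with the robot touching nothing.
It also fails if it takes over 120 s, if anything falls off the work surface, if the arm or the gripper's body presses on something with over 40 N, if the wrist force passes 120 N, or if a joint passes its speed limit or range.

## Working session

There is one attempt and no reset: what is moved stays moved. The work goes in short steps, Python scripts to look and compute and a tool call to move; the robot and the scene stay as the last step left them, time stands still between calls to the robot, and variables do not carry over. Pictures are saved under pics/ and viewed, at most 14 in all, crops included, and the job is handed in when it is done.

Besides the shell and the picture viewer there is one more tool, called after "Call:" as name(argument=value, ...), one argument or row to a line, values as JSON. send_rows: Moves the arm, as the interface text tells. Its arguments: {"type":"object","properties":{"series":{"type":"array","items":{"type":"object","properties":{"ax":{"type":"number"},"ay":{"type":"number"},"az":{"type":"number"},"dx":{"type":"number"},"dy":{"type":"number"},"dz":{"type":"number"},"hand":{"type":"number"}}}}},"required":["series"]}

```bash
mkdir -p pics; ls
python3 - <<'E'
from cell import *
import cv2
print(read_state())
for n in("top","side"):
    im=get_image(n); cv2.imwrite(f"pics/{n}0.png",im["pixels"][:,:,::-1]); print(n,im["mtx"],im["R"],im["t"])
E
```

```text
pics
{'clock': 0.0, 'qpos': array([-1.20780823,  0.62931738,  0.03844753,  1.51838549, -0.02699679,
        0.99631425, -0.02001297]), 'qd': array([ 9.92309731e-04,  4.39597763e-04, -1.62871222e-04, -2.51314204e-06,
       -1.54505074e-03,  2.13400933e-03, -3.73191742e-04]), 'tau': array([-3.88597691e-04, -5.63417387e+01,  1.22609898e+00, -1.93448067e+01,
        1.10155408e-02,  1.01170165e-02, -9.78798994e-06]), 'eef_pos': array([269.96259024, 590.58595525, 230.40223978]), 'tool_rot': array([-3.13968658e+00,  3.01749320e-05,  2.71278845e+00]), 'force': array([-0.12558159,  0.31487716, -0.6490533 ]), 'torque': array([ 0.04376657,  0.0115616 , -0.00291746]), 'gripper_force': 0.0, 'width': 85.60066651456013}
top [[442.43930852   0.         321.95922238]
 [  0.         442.43930852 199.21061297]
 [  0.           0.           1.        ]] [[ 5.83957899e-04 -9.99998800e-01 -1.43487753e-03]
 [-9.83578297e-01 -3.15399601e-04 -1.80481671e-01]
 [ 1.80481002e-01  1.51670809e-03 -9.83577301e-01]] [  17.11457995  619.57553462 1076.48184328]
side [[396.33361345   0.         318.25873583]
 [  0.         396.33361345 204.08779405]
 [  0.           0.           1.        ]] [[ 0.99384493 -0.10897996  0.01989045]
 [-0.05544085 -0.64474093 -0.76238799]
 [ 0.0959092   0.75659269 -0.64681444]] [-592.3850095    49.62099772  865.06553763]
```

View pics/top0.png

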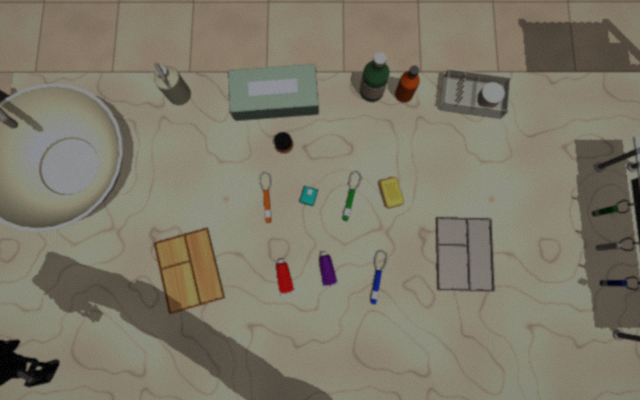

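View pics/side0.png

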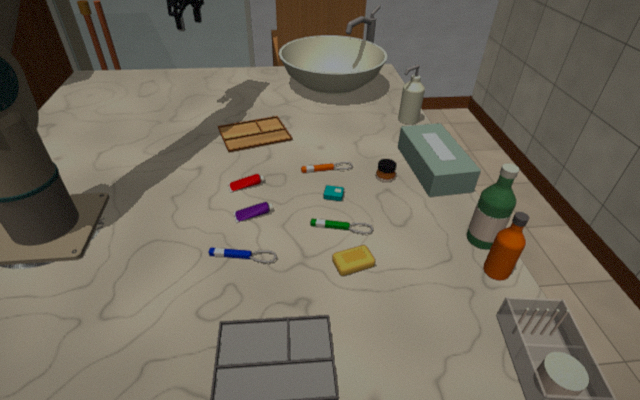

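The top view has world +x up and +y left. Grey tray is at about (465,254), bamboo at (190,270), blue cleaner (377,278), soap (391,192), floss (309,195), green (351,195) and red tube (285,275). Next I'll measure them by colour masks and ray casting.

```bash
cat > h.py <<'E'
from cell import *
import cv2, numpy as np
def ray(im,uv,z):
    R,t=np.array(im["R"]),np.array(im["t"]); uv=np.atleast_2d(np.float64(uv))
    d=np.c_[uv,np.ones(len(uv))]@np.linalg.inv(im["mtx"]).T@R; c=-R.T@t
    return c+d*((z-c[2])/d[:,2])[:,None]
HUE={'blue':(108,130,110),'green':(48,80,110),'orange':(6,16,140),'soap':(20,32,110),'floss':(84,98,110),'red':(0,4,150),'purple':(131,155,100)}
def mask(im,name,box):
    h=cv2.cvtColor(im["pixels"],cv2.COLOR_RGB2HSV); lo,hi,s=HUE[name]
    m=cv2.inRange(h,(lo,s,40),(hi,255,255)); 
    if name=='red': m|=cv2.inRange(h,(174,s,40),(180,255,255))
    k=np.zeros_like(m); x0,y0,x1,y1=box; k[y0:y1,x0:x1]=m[y0:y1,x0:x1]; return k
def blob(im,name,box,z):
    m=mask(im,name,box); v,u=np.nonzero(m); P=ray(im,np.c_[u,v],z)[:,:2]
    (c,s,a)=cv2.minAreaRect(P.astype(np.float32))
    if s[0]<s[1]: s=s[::-1]; a+=90
    vx,vy,_,_=cv2.fitLine(P.astype(np.float32),cv2.DIST_L2,0,.01,.01).ravel()
    return dict(n=len(u),c=np.round(c,1),mean=np.round(P.mean(0),1),size=np.round(s,1),rect=round((a+90)%180-90,1),line=round(float(np.degrees(np.arctan(vy/vx))),1))
def go(x,y,z,yawdeg):
    from scipy.spatial.transform import Rotation as Ro
    s=read_state(); R=Ro.from_euler('xyz',s['tool_rot']); T=Ro.from_euler('xyz',[np.pi,0,np.radians(yawdeg)])
    print('d cm',np.round(R.inv().apply(np.array([x,y,z])-s['eef_pos'])/10,2),'a',np.round((R.inv()*T).as_rotvec(),3))
E
python3 - <<'E'
from h import *
B={'top':{'blue':(360,240,395,315),'green':(335,165,365,230),'orange':(255,165,278,230),'soap':(372,170,410,215),'floss':(292,178,324,212),'red':(270,250,300,300),'purple':(312,245,342,295)},
'side':{'blue':(195,235,285,275),'green':(300,210,380,245),'soap':(325,238,385,282),'floss':(315,178,352,206),'red':(222,168,270,196)}}
Z=dict(blue=12,green=12,orange=12,soap=20,floss=15,red=12,purple=12)
for c in B:
    im=get_image(c)
    for n,b in B[c].items(): print(c,n,blob(im,n,b,Z[n]))
im=get_image('top')
def up(b,k,f):
    x0,y0,x1,y1=b; cv2.imwrite(f,cv2.resize(im["pixels"][y0:y1,x0:x1,::-1],None,fx=k,fy=k,interpolation=cv2.INTER_CUBIC))
up((250,160,410,310),4,'pics/c1.png')
a=im["pixels"][220:320,145:235,::-1];b=im["pixels"][205:305,420:510,::-1]
cv2.imwrite('pics/c2.png',cv2.resize(np.hstack([a,b]),None,fx=4.4,fy=4.4,interpolation=cv2.INTER_CUBIC))
E
```

```text
top blue {'n': 128, 'c': array([ 400.2, -120.7]), 'mean': array([ 407.2, -122. ]), 'size': array([84.9, 13.1]), 'rect': -10.9, 'line': -11.6}
top green {'n': 101, 'c': array([614.7, -53.1]), 'mean': array([621.5, -54.7]), 'size': array([83.8, 11.6]), 'rect': -14.3, 'line': -14.2}
top orange {'n': 126, 'c': array([609.7, 164.2]), 'mean': array([616.8, 164.5]), 'size': array([86.7, 14.1]), 'rect': 4.2, 'line': 5.5}
top soap {'n': 500, 'c': array([ 645.9, -165.2]), 'mean': array([ 645.9, -166.3]), 'size': array([76.8, 49.9]), 'rect': 14.1, 'line': 14.1}
top floss {'n': 193, 'c': array([637.2,  53.7]), 'mean': array([635.4,  54.4]), 'size': array([44.3, 36.3]), 'rect': -17.7, 'line': -16.5}
top red {'n': 361, 'c': array([422.8, 116.1]), 'mean': array([421.2, 115.8]), 'size': array([74.1, 34.2]), 'rect': 12.2, 'line': 12.5}
top purple {'n': 337, 'c': array([442. ,   4.6]), 'mean': array([440.1,   4.4]), 'size': array([73.7, 32.9]), 'rect': 11.2, 'line': 12.0}
side blue {'n': 250, 'c': array([ 401.8, -124.3]), 'mean': array([ 408.9, -125.8]), 'size': array([87. , 21.5]), 'rect': -12.1, 'line': -12.1}
side green {'n': 206, 'c': array([614.6, -57.3]), 'mean': array([622.3, -59.2]), 'size': array([85.4, 23. ]), 'rect': -14.2, 'line': -15.0}
side soap {'n': 864, 'c': array([ 646.4, -171.8]), 'mean': array([ 646.1, -172. ]), 'size': array([80.6, 59.6]), 'rect': 15.0, 'line': 21.5}
side floss {'n': 228, 'c': array([637. ,  47.4]), 'mean': array([635.9,  46. ]), 'size': array([52.4, 45.3]), 'rect': 72.8, 'line': -89.6}
side red {'n': 290, 'c': array([425.6, 110.7]), 'mean': array([425.5, 110.7]), 'size': array([80.6, 39.9]), 'rect': 23.6, 'line': 28.3}
```

View pics/c1.png

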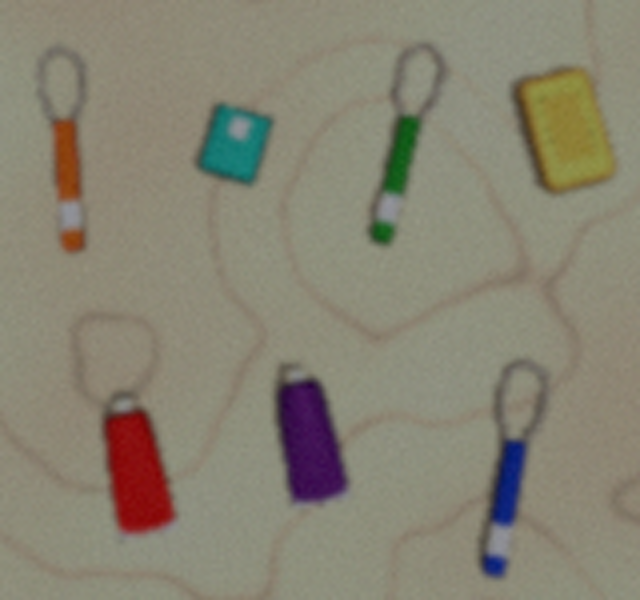

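View pics/c2.png

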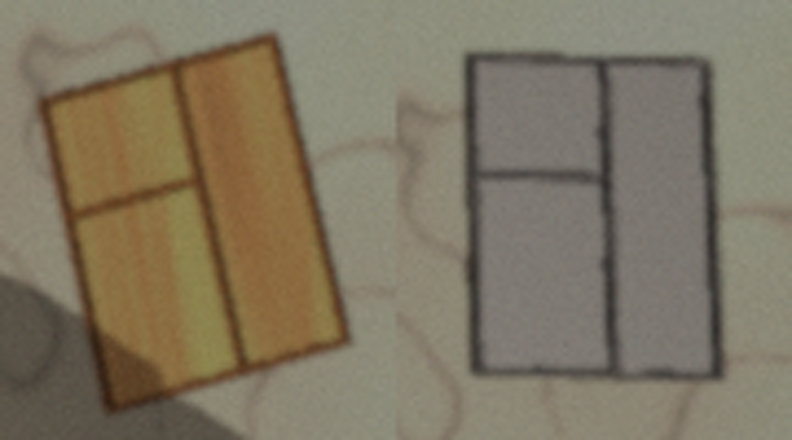

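The crops show the tray corners clearly: bamboo's long section is on the right, the small bay is at the top of both, and every tube cap and loop points to +x. Next come the tray poses.

Run:
```python
from h import *
im=get_image('top')
for n,C,o in(('bamboo',[(42,100),(276,35),(349,342),(108,411)],(145,220)),('grey',[(467-396,54),(710-396,60),(721-396,378),(475-396,374)],(420,205))):
    P=ray(im,(np.array(C)+.5)/4.4-.5+o,10)[:,:2]; TL,TR,BR,BL=P
    x=(TL+TR-BL-BR)/2; y=(TL+BL-TR-BR)/2; c=P.mean(0)
    a=np.arctan2(x[1],x[0]);b=np.arctan2(-y[0],y[1]); t=(a*190+b*145)/335
    print(n,c.round(1),np.linalg.norm(x).round(1),np.linalg.norm(y).round(1),np.degrees([a,b,t]).round(1))
    M=np.array([[np.cos(t),-np.sin(t)],[np.sin(t),np.cos(t)]])
    for k,q in(('long',(0,-40)),('large',(-36,31)),('small',(58,31))):
        w=c+M@q; print(k,w.round(1),np.linalg.norm(w).round(0))
# grasp: blue
t=np.radians(-11.5);print('blue grasp',np.array([400.5,-121.5])+8*np.array([np.cos(t),np.sin(t)]))
go(408,-123,60,168.5)
```

```text
bamboo [442.6 363.1] 186.9 143.3 [15.8 15.8 15.8]
long [453.5 324.6] 558.0
large [399.5 383.1] 553.0
small [489.9 408.7] 638.0
grey [ 484.9 -354.1] 188.0 144.7 [-1.6 -1.1 -1.4]
long [ 483.9 -394.1] 624.0
large [ 449.6 -322.2] 553.0
small [ 543.6 -324.5] 633.0
blue grasp [ 408.33939764 -123.09494348]
d cm [-42.22 -59.19  17.14] a [-0.001 -0.    -0.228]
```

Call:
send_rows(
  series=[
    {"dx":-37,"dy":-26,"dz":5,"az":-0.228,"hand":0.5},
    {"dx":-37,"dy":-26,"dz":5,"az":-0.228,"hand":0.5},
    {"dx":-37,"dy":-26,"dz":5,"az":-0.228,"hand":0.5},
    {"dx":-37,"dy":-26,"dz":5,"az":-0.228,"hand":0.5},
    {"dx":-37,"dy":-26,"dz":5,"az":-0.228,"hand":0.5},
    {"dx":-37,"dy":-26,"dz":5,"az":-0.228,"hand":0.5},
    {"dx":-37,"dy":-26,"dz":5,"az":-0.228,"hand":0.5},
    {"dx":-37,"dy":-26,"dz":5,"az":-0.228,"hand":0.5},
    {"dx":-42.2,"dy":-59,"dz":17,"az":-0.228,"hand":0.5},
    {"dx":-42.2,"dy":-59,"dz":17,"az":-0.228,"hand":0.5},
  ],
)

```text
invalid input at $.series[0]: expected keys ax, ay, az, dx, dy, dz, hand
```

```bash
python3 -c "
from h import *
go(408,-123,60,168.5);s=read_state();print(s['clock'],s['width'],s['eef_pos'])"
```

```text
d cm [-42.22 -59.19  17.14] a [-0.001 -0.    -0.228]
0.3 85.35296673031499 [270.14037529 590.98736169 230.99037249]
```

Call:
send_rows(
  series=[
    {"ax":0,"ay":0,"az":-0.228,"dx":-37,"dy":-26,"dz":5,"hand":0.5},
    {"ax":0,"ay":0,"az":-0.228,"dx":-37,"dy":-26,"dz":5,"hand":0.5},
    {"ax":0,"ay":0,"az":-0.228,"dx":-37,"dy":-26,"dz":5,"hand":0.5},
    {"ax":0,"ay":0,"az":-0.228,"dx":-37,"dy":-26,"dz":5,"hand":0.5},
    {"ax":0,"ay":0,"az":-0.228,"dx":-37,"dy":-26,"dz":5,"hand":0.5},
    {"ax":0,"ay":0,"az":-0.228,"dx":-37,"dy":-26,"dz":5,"hand":0.5},
    {"ax":0,"ay":0,"az":-0.228,"dx":-37,"dy":-26,"dz":5,"hand":0.5},
    {"ax":0,"ay":0,"az":-0.228,"dx":-37,"dy":-26,"dz":5,"hand":0.5},
    {"ax":0,"ay":0,"az":-0.228,"dx":-42.2,"dy":-59,"dz":17,"hand":0.5},
    {"ax":0,"ay":0,"az":-0.228,"dx":-42.2,"dy":-59,"dz":17,"hand":0.5},
  ],
)

```text
clock: 1.3
eef_pos: [456.2, 152.7, 155.3]
tool_rot: [3.141, 0.002, 2.94]
force: [0.7, -0.9, -0.6]
width: 42.9
gripper_force: 0.0
```

```bash
python3 -c "
from h import *
go(408,-123,60,168.5);s=read_state();print(s['clock'],s['width'],s['eef_pos'])"
```

```text
d cm [ -0.79 -27.98   9.5 ] a [ 0.001  0.002 -0.001]
1.3 42.90316338128171 [456.16339179 152.65476951 155.25632209]
```

Call:
send_rows(
  series=[
    {"ax":0,"ay":0,"az":0,"dx":-0.8,"dy":-28,"dz":9.5,"hand":0.5},
    {"ax":0,"ay":0,"az":0,"dx":-0.8,"dy":-28,"dz":9.5,"hand":0.5},
    {"ax":0,"ay":0,"az":0,"dx":-0.8,"dy":-28,"dz":9.5,"hand":0.5},
    {"ax":0,"ay":0,"az":0,"dx":-0.8,"dy":-28,"dz":9.5,"hand":0.5},
    {"ax":0,"ay":0,"az":0,"dx":-0.8,"dy":-28,"dz":9.5,"hand":0.5},
    {"ax":0,"ay":0,"az":0,"dx":-0.8,"dy":-28,"dz":9.5,"hand":0.5},
    {"ax":0,"ay":0,"az":0,"dx":-0.8,"dy":-28,"dz":9.5,"hand":0.5},
    {"ax":0,"ay":0,"az":0,"dx":-0.8,"dy":-28,"dz":9.5,"hand":0.5},
    {"ax":0,"ay":0,"az":0,"dx":-0.8,"dy":-28,"dz":9.5,"hand":0.5},
  ],
)

```text
clock: 2.2
eef_pos: [408.0, -120.2, 60.7]
tool_rot: [3.141, 0.001, 2.942]
force: [1.0, 0.6, -0.2]
width: 42.8
gripper_force: 0.0
```

Run:
```python
from h import *
go(408,-123,5,168.5);s=read_state();print(s['clock'],s['width'],s['eef_pos'])
im=get_image('side');cv2.imwrite('pics/s1.png',cv2.resize(im['pixels'][130:330,130:370,::-1],None,fx=3,fy=3))
```

```text
d cm [-0.05 -0.27  5.57] a [0.001 0.001 0.002]
2.2 42.80712597715294 [ 408.00150969 -120.24273371   60.67735577]
```

View pics/s1.png

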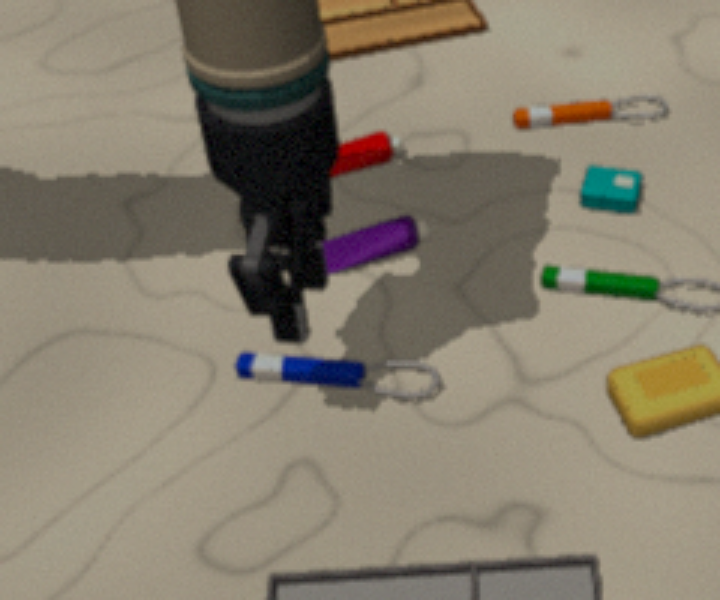

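The crop shows the gripper straddling the blue handle, at about (290,340). Descending and closing.

Call:
send_rows(
  series=[
    {"ax":0,"ay":0,"az":0,"dx":0,"dy":-0.3,"dz":3,"hand":0.5},
    {"ax":0,"ay":0,"az":0,"dx":0,"dy":-0.3,"dz":5.6,"hand":0.5},
    {"ax":0,"ay":0,"az":0,"dx":0,"dy":-0.3,"dz":5.6,"hand":0.5},
    {"ax":0,"ay":0,"az":0,"dx":0,"dy":-0.3,"dz":5.6,"hand":0.5},
    {"ax":0,"ay":0,"az":0,"dx":0,"dy":-0.3,"dz":5.6,"hand":0.9},
    {"ax":0,"ay":0,"az":0,"dx":0,"dy":-0.3,"dz":5.6,"hand":1},
    {"ax":0,"ay":0,"az":0,"dx":0,"dy":-0.3,"dz":5.6,"hand":1},
    {"ax":0,"ay":0,"az":0,"dx":0,"dy":-0.3,"dz":5.6,"hand":1},
    {"ax":0,"ay":0,"az":0,"dx":0,"dy":-0.3,"dz":5.6,"hand":1},
  ],
)

```text
clock: 3.15
eef_pos: [407.0, -124.2, 4.9]
tool_rot: [-3.141, 0.001, 2.941]
force: [0.4, -1.1, -0.8]
width: 13.3
gripper_force: 61.0
```

Run:
```python
from h import *
t=np.radians(-1.4)
# handle-mid grip is ~18 mm behind overall mid -> grip point at tray long centre minus 18 along tray x
x,y=484-18*np.cos(t),-394-18*np.sin(t)
print(x,y,read_state()['eef_pos']); go(x,y,60,178.6)
```

```text
466.00537318393873 -393.56022079325226 [ 407.04162719 -124.16165264    4.85305107]
d cm [-11.14 -25.23  -5.49] a [-0.001  0.001 -0.176]
```

Call:
send_rows(
  series=[
    {"ax":0,"ay":0,"az":0,"dx":0,"dy":0,"dz":-3,"hand":1},
    {"ax":0,"ay":0,"az":0,"dx":0,"dy":0,"dz":-5.5,"hand":1},
    {"ax":0,"ay":0,"az":-0.176,"dx":-11.1,"dy":-25.2,"dz":-5.5,"hand":1},
    {"ax":0,"ay":0,"az":-0.176,"dx":-11.1,"dy":-25.2,"dz":-5.5,"hand":1},
    {"ax":0,"ay":0,"az":-0.176,"dx":-11.1,"dy":-25.2,"dz":-5.5,"hand":1},
    {"ax":0,"ay":0,"az":-0.176,"dx":-11.1,"dy":-25.2,"dz":-5.5,"hand":1},
    {"ax":0,"ay":0,"az":-0.176,"dx":-11.1,"dy":-25.2,"dz":-5.5,"hand":1},
    {"ax":0,"ay":0,"az":-0.176,"dx":-11.1,"dy":-25.2,"dz":-5.5,"hand":1},
    {"ax":0,"ay":0,"az":-0.176,"dx":-11.1,"dy":-25.2,"dz":-5.5,"hand":1},
    {"ax":0,"ay":0,"az":-0.176,"dx":-11.1,"dy":-25.2,"dz":-5.5,"hand":1},
  ],
)

```text
clock: 4.15
eef_pos: [464.6, -393.5, 59.1]
tool_rot: [3.141, -0.001, 3.115]
force: [0.3, 1.0, -0.7]
width: 13.2
gripper_force: 61.0
```

Run:
```python
from h import *
print(read_state()['eef_pos'],read_state()['width']); go(466,-393.6,8,178.6)
im=get_image('side');cv2.imwrite('pics/s2.png',cv2.resize(im['pixels'][180:400,180:360,::-1],None,fx=2.7,fy=2.7))
```

```text
[ 464.56850123 -393.51035859   59.10114712] 13.163796605977355
d cm [-0.15 -0.01  5.11] a [ 0.001 -0.001 -0.002]
```

View pics/s2.png

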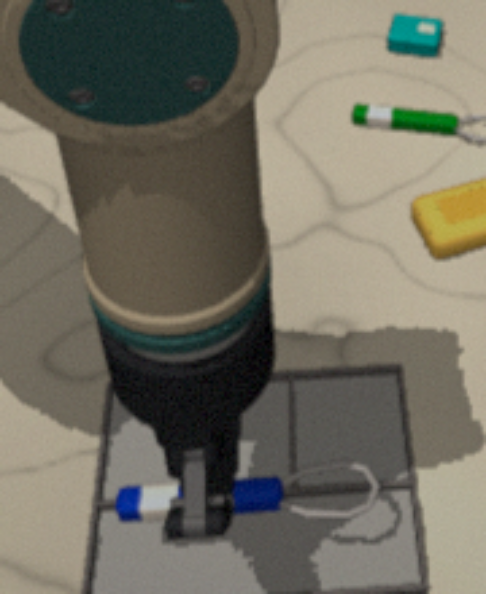

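The cleaner is held level, lengthwise along tray x. Lowering into the long section, then releasing by a little.

Call:
send_rows(
  series=[
    {"ax":0,"ay":0,"az":0,"dx":-0.1,"dy":0,"dz":3,"hand":1},
    {"ax":0,"ay":0,"az":0,"dx":-0.1,"dy":0,"dz":4.5,"hand":1},
    {"ax":0,"ay":0,"az":0,"dx":-0.1,"dy":0,"dz":5,"hand":1},
    {"ax":0,"ay":0,"az":0,"dx":-0.1,"dy":0,"dz":5.15,"hand":1},
    {"ax":0,"ay":0,"az":0,"dx":-0.1,"dy":0,"dz":5.15,"hand":1},
    {"ax":0,"ay":0,"az":0,"dx":-0.1,"dy":0,"dz":5.15,"hand":1},
  ],
)

```text
clock: 4.8
eef_pos: [466.7, -393.5, 8.7]
tool_rot: [-3.141, 0.001, 3.117]
force: [0.3, -0.4, 0.4]
width: 13.4
gripper_force: 61.0
```

Call:
send_rows(
  series=[
    {"ax":0,"ay":0,"az":0,"dx":0,"dy":0,"dz":0,"hand":0.75},
    {"ax":0,"ay":0,"az":0,"dx":0,"dy":0,"dz":0,"hand":0.72},
    {"ax":0,"ay":0,"az":0,"dx":0,"dy":0,"dz":0,"hand":0.72},
    {"ax":0,"ay":0,"az":0,"dx":0,"dy":0,"dz":-1.5,"hand":0.72},
    {"ax":0,"ay":0,"az":0,"dx":0,"dy":0,"dz":-4,"hand":0.7},
    {"ax":0,"ay":0,"az":0,"dx":0,"dy":0,"dz":-8,"hand":0.4},
    {"ax":0,"ay":0,"az":0,"dx":0,"dy":0,"dz":-8,"hand":0.3},
  ],
)

```text
clock: 5.5
eef_pos: [469.8, -394.6, 93.9]
tool_rot: [-3.137, 0.008, 3.117]
force: [1.6, -0.5, -0.1]
width: 53.6
gripper_force: 0.0
```

Run:
```python
from h import *
print(read_state()['eef_pos'],read_state()['width']); go(646,-166.5,80,194.1)
```

```text
[ 469.84603789 -394.61740009   93.90124138] 53.55803962368687
d cm [-17.04  23.25   1.43] a [-0.006  0.008 -0.271]
```

Call:
send_rows(
  series=[
    {"ax":0,"ay":0,"az":-0.271,"dx":-17,"dy":23.3,"dz":1.4,"hand":0.2},
    {"ax":0,"ay":0,"az":-0.271,"dx":-17,"dy":23.3,"dz":1.4,"hand":0.2},
    {"ax":0,"ay":0,"az":-0.271,"dx":-17,"dy":23.3,"dz":1.4,"hand":0.2},
    {"ax":0,"ay":0,"az":-0.271,"dx":-17,"dy":23.3,"dz":1.4,"hand":0.2},
    {"ax":0,"ay":0,"az":-0.271,"dx":-17,"dy":23.3,"dz":1.4,"hand":0.2},
    {"ax":0,"ay":0,"az":-0.271,"dx":-17,"dy":23.3,"dz":1.4,"hand":0.2},
    {"ax":0,"ay":0,"az":-0.271,"dx":-17,"dy":23.3,"dz":1.4,"hand":0.2},
    {"ax":0,"ay":0,"az":-0.271,"dx":-17,"dy":23.3,"dz":1.4,"hand":0.2},
    {"ax":0,"ay":0,"az":-0.271,"dx":-17,"dy":23.3,"dz":1.4,"hand":0.2},
  ],
)

```text
clock: 6.4
eef_pos: [641.1, -166.4, 73.9]
tool_rot: [-3.14, -0.001, -2.897]
force: [-0.5, -0.4, 1.2]
width: 68.4
gripper_force: 0.0
```

Run:
```python
from h import *
print(read_state()['eef_pos'],read_state()['width']); go(646,-166.5,6,194.1)
```

```text
[ 641.06523664 -166.36495271   73.91903034] 68.40920504250485
d cm [-0.48 -0.12  6.79] a [-0.001 -0.001 -0.001]
```

Call:
send_rows(
  series=[
    {"ax":0,"ay":0,"az":0,"dx":-0.5,"dy":-0.1,"dz":3,"hand":0.2},
    {"ax":0,"ay":0,"az":0,"dx":-0.5,"dy":-0.1,"dz":6,"hand":0.2},
    {"ax":0,"ay":0,"az":0,"dx":-0.5,"dy":-0.1,"dz":6.8,"hand":0.2},
    {"ax":0,"ay":0,"az":0,"dx":-0.5,"dy":-0.1,"dz":6.8,"hand":0.2},
    {"ax":0,"ay":0,"az":0,"dx":-0.5,"dy":-0.1,"dz":6.8,"hand":0.6},
    {"ax":0,"ay":0,"az":0,"dx":-0.5,"dy":-0.1,"dz":6.8,"hand":1},
    {"ax":0,"ay":0,"az":0,"dx":-0.5,"dy":-0.1,"dz":6.8,"hand":1},
    {"ax":0,"ay":0,"az":0,"dx":-0.5,"dy":-0.1,"dz":6.8,"hand":1},
    {"ax":0,"ay":0,"az":0,"dx":-0.5,"dy":-0.1,"dz":6.8,"hand":1},
  ],
)

```text
clock: 7.3
eef_pos: [648.2, -164.8, 7.9]
tool_rot: [-3.14, 0.002, -2.896]
force: [0.0, -1.3, 6.7]
width: 48.6
gripper_force: 64.5
```

Run:
```python
from h import *
print(read_state()['eef_pos'],read_state()['width']); go(449.6,-322.2,70,178.6)
```

```text
[ 648.16906211 -164.76432141    7.87716012] 48.55092950991385
d cm [ 23.08 -10.45  -6.25] a [-0.001  0.003  0.27 ]
```

Call:
send_rows(
  series=[
    {"ax":0,"ay":0,"az":0,"dx":0,"dy":0,"dz":-3,"hand":1},
    {"ax":0,"ay":0,"az":0,"dx":0,"dy":0,"dz":-6.2,"hand":1},
    {"ax":0,"ay":0,"az":0.27,"dx":23,"dy":-10.4,"dz":-6.2,"hand":1},
    {"ax":0,"ay":0,"az":0.27,"dx":23,"dy":-10.4,"dz":-6.2,"hand":1},
    {"ax":0,"ay":0,"az":0.27,"dx":23,"dy":-10.4,"dz":-6.2,"hand":1},
    {"ax":0,"ay":0,"az":0.27,"dx":23,"dy":-10.4,"dz":-6.2,"hand":1},
    {"ax":0,"ay":0,"az":0.27,"dx":23,"dy":-10.4,"dz":-6.2,"hand":1},
    {"ax":0,"ay":0,"az":0.27,"dx":23,"dy":-10.4,"dz":-6.2,"hand":1},
    {"ax":0,"ay":0,"az":0.27,"dx":23,"dy":-10.4,"dz":-6.2,"hand":1},
    {"ax":0,"ay":0,"az":0.27,"dx":23,"dy":-10.4,"dz":-6.2,"hand":1},
  ],
)

```text
clock: 8.3
eef_pos: [450.7, -320.5, 68.5]
tool_rot: [3.141, 0.002, 3.119]
force: [0.2, -0.7, -0.3]
width: 48.8
gripper_force: 63.6
```

Run:
```python
from h import *
print(read_state()['eef_pos'],read_state()['width']); go(450,-322,9.5,178.6)
```

```text
[ 450.72598351 -320.52886021   68.50080441] 48.78346319849308
d cm [ 0.08 -0.15  5.9 ] a [0.    0.002 0.002]
```

Call:
send_rows(
  series=[
    {"ax":0,"ay":0,"az":0,"dx":0,"dy":-0.15,"dz":3,"hand":1},
    {"ax":0,"ay":0,"az":0,"dx":0,"dy":-0.15,"dz":5,"hand":1},
    {"ax":0,"ay":0,"az":0,"dx":0,"dy":-0.15,"dz":5.6,"hand":1},
    {"ax":0,"ay":0,"az":0,"dx":0,"dy":-0.15,"dz":5.85,"hand":1},
    {"ax":0,"ay":0,"az":0,"dx":0,"dy":-0.15,"dz":5.85,"hand":1},
    {"ax":0,"ay":0,"az":0,"dx":0,"dy":-0.15,"dz":5.85,"hand":1},
  ],
)

```text
clock: 8.9
eef_pos: [451.0, -321.6, 10.3]
tool_rot: [3.141, 0.002, 3.12]
force: [0.1, 2.7, 2.6]
width: 48.4
gripper_force: 64.1
```

Call:
send_rows(
  series=[
    {"ax":0,"ay":0,"az":0,"dx":0,"dy":0,"dz":0,"hand":0.35},
    {"ax":0,"ay":0,"az":0,"dx":0,"dy":0,"dz":0,"hand":0.3},
    {"ax":0,"ay":0,"az":0,"dx":0,"dy":0,"dz":0,"hand":0.3},
    {"ax":0,"ay":0,"az":0,"dx":0,"dy":0,"dz":-2,"hand":0.3},
    {"ax":0,"ay":0,"az":0,"dx":0,"dy":0,"dz":-5,"hand":0.3},
    {"ax":0,"ay":0,"az":0,"dx":0,"dy":0,"dz":-8,"hand":0.35},
    {"ax":0,"ay":0,"az":0,"dx":0,"dy":0,"dz":-8,"hand":0.4},
  ],
)

```text
clock: 9.6
eef_pos: [451.7, -323.8, 92.9]
tool_rot: [-3.139, 0.006, 3.117]
force: [-0.1, 1.1, 0.4]
width: 51.2
gripper_force: 0.0
```

Run:
```python
from h import *
print(read_state()['eef_pos'],read_state()['width']); go(637,53,80,162.8)
```

```text
[ 451.74487518 -323.82267567   92.89622497] 51.19337279330519
d cm [-17.6   38.12   1.28] a [-0.002  0.006  0.276]
```

Call:
send_rows(
  series=[
    {"ax":0,"ay":0,"az":0.276,"dx":-17.6,"dy":38.1,"dz":1.3,"hand":0.33},
    {"ax":0,"ay":0,"az":0.276,"dx":-17.6,"dy":38.1,"dz":1.3,"hand":0.33},
    {"ax":0,"ay":0,"az":0.276,"dx":-17.6,"dy":38.1,"dz":1.3,"hand":0.33},
    {"ax":0,"ay":0,"az":0.276,"dx":-17.6,"dy":38.1,"dz":1.3,"hand":0.33},
    {"ax":0,"ay":0,"az":0.276,"dx":-17.6,"dy":38.1,"dz":1.3,"hand":0.33},
    {"ax":0,"ay":0,"az":0.276,"dx":-17.6,"dy":38.1,"dz":1.3,"hand":0.33},
    {"ax":0,"ay":0,"az":0.276,"dx":-17.6,"dy":38.1,"dz":1.3,"hand":0.33},
    {"ax":0,"ay":0,"az":0.276,"dx":-17.6,"dy":38.1,"dz":1.3,"hand":0.33},
    {"ax":0,"ay":0,"az":0.276,"dx":-17.6,"dy":38.1,"dz":1.3,"hand":0.33},
    {"ax":0,"ay":0,"az":0.276,"dx":-17.6,"dy":38.1,"dz":1.3,"hand":0.33},
  ],
)

```text
clock: 10.6
eef_pos: [634.8, 59.4, 75.9]
tool_rot: [3.138, -0.0, 2.848]
force: [-0.7, -0.2, -0.8]
width: 57.1
gripper_force: 0.0
```

Call:
send_rows(
  series=[
    {"ax":0,"ay":0,"az":0,"dx":0,"dy":0,"dz":0,"hand":0.33},
  ],
)

```text
clock: 10.7
eef_pos: [633.5, 53.3, 75.5]
tool_rot: [-3.14, -0.001, 2.842]
force: [0.1, -1.2, -0.2]
width: 57.6
gripper_force: 0.0
```

Run:
```python
from h import *
print(read_state()['eef_pos'],read_state()['width']); go(637,53,6.5,162.8)
```

```text
[633.50558865  53.25016677  75.45100295] 57.61450089046916
d cm [-0.35  0.09  6.89] a [-0.002 -0.001  0.001]
```

Call:
send_rows(
  series=[
    {"ax":0,"ay":0,"az":0,"dx":-0.3,"dy":0,"dz":3,"hand":0.33},
    {"ax":0,"ay":0,"az":0,"dx":-0.3,"dy":0,"dz":6,"hand":0.33},
    {"ax":0,"ay":0,"az":0,"dx":-0.3,"dy":0,"dz":6.9,"hand":0.33},
    {"ax":0,"ay":0,"az":0,"dx":-0.3,"dy":0,"dz":6.9,"hand":0.33},
    {"ax":0,"ay":0,"az":0,"dx":-0.3,"dy":0,"dz":6.9,"hand":0.6},
    {"ax":0,"ay":0,"az":0,"dx":-0.3,"dy":0,"dz":6.9,"hand":1},
    {"ax":0,"ay":0,"az":0,"dx":-0.3,"dy":0,"dz":6.9,"hand":1},
    {"ax":0,"ay":0,"az":0,"dx":-0.3,"dy":0,"dz":6.9,"hand":1},
    {"ax":0,"ay":0,"az":0,"dx":-0.3,"dy":0,"dz":6.9,"hand":1},
  ],
)

```text
clock: 11.6
eef_pos: [638.2, 53.0, 9.1]
tool_rot: [3.141, 0.002, 2.842]
force: [-0.9, -0.1, 6.8]
width: 36.1
gripper_force: 60.7
```

Run:
```python
from h import *
print(read_state()['eef_pos'],read_state()['width']); go(543.6,-324.5,75,178.6)
```

```text
[638.22118644  53.00824395   9.07713711] 36.126489658254755
d cm [ -2.13 -38.86  -6.62] a [ 0.     0.003 -0.276]
```

Call:
send_rows(
  series=[
    {"ax":0,"ay":0,"az":0,"dx":0,"dy":0,"dz":-3,"hand":1},
    {"ax":0,"ay":0,"az":0,"dx":0,"dy":0,"dz":-6.6,"hand":1},
    {"ax":0,"ay":0,"az":-0.276,"dx":-2.1,"dy":-38.9,"dz":-6.6,"hand":1},
    {"ax":0,"ay":0,"az":-0.276,"dx":-2.1,"dy":-38.9,"dz":-6.6,"hand":1},
    {"ax":0,"ay":0,"az":-0.276,"dx":-2.1,"dy":-38.9,"dz":-6.6,"hand":1},
    {"ax":0,"ay":0,"az":-0.276,"dx":-2.1,"dy":-38.9,"dz":-6.6,"hand":1},
    {"ax":0,"ay":0,"az":-0.276,"dx":-2.1,"dy":-38.9,"dz":-6.6,"hand":1},
    {"ax":0,"ay":0,"az":-0.276,"dx":-2.1,"dy":-38.9,"dz":-6.6,"hand":1},
    {"ax":0,"ay":0,"az":-0.276,"dx":-2.1,"dy":-38.9,"dz":-6.6,"hand":1},
    {"ax":0,"ay":0,"az":-0.276,"dx":-2.1,"dy":-38.9,"dz":-6.6,"hand":1},
  ],
)

```text
clock: 12.6
eef_pos: [540.6, -329.0, 73.6]
tool_rot: [-3.14, -0.001, 3.115]
force: [0.2, -0.4, 0.7]
width: 35.8
gripper_force: 60.2
```

Call:
send_rows(
  series=[
    {"ax":0,"ay":0,"az":0,"dx":0,"dy":0,"dz":0,"hand":1},
    {"ax":0,"ay":0,"az":0,"dx":0,"dy":0,"dz":0,"hand":1},
  ],
)

```text
clock: 12.8
eef_pos: [541.7, -326.2, 73.5]
tool_rot: [-3.142, 0.0, 3.115]
force: [0.1, 0.9, -0.1]
width: 35.9
gripper_force: 60.2
```

Run:
```python
from h import *
print(read_state()['eef_pos'],read_state()['width']); go(543.6,-324.5,11.3,178.6)
im=get_image('side');cv2.imwrite('pics/s3.png',cv2.resize(im['pixels'][180:400,180:360,::-1],None,fx=2.7,fy=2.7))
```

```text
[ 541.67680234 -326.17362355   73.51529794] 35.91316818050437
d cm [-0.19  0.17  6.22] a [-0.     0.    -0.002]
```

View pics/s3.png

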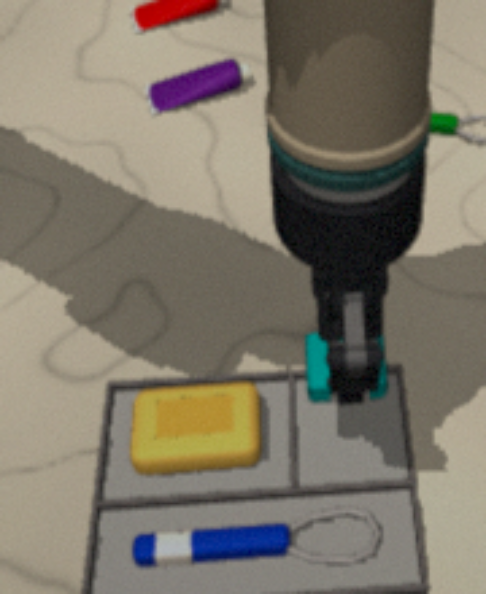

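Blue cleaner and soap lie flat in their sections, and the floss box is held level above the small bay. Lowering.

Call:
send_rows(
  series=[
    {"ax":0,"ay":0,"az":0,"dx":-0.2,"dy":0.1,"dz":3,"hand":1},
    {"ax":0,"ay":0,"az":0,"dx":-0.2,"dy":0.1,"dz":5.4,"hand":1},
    {"ax":0,"ay":0,"az":0,"dx":-0.2,"dy":0.1,"dz":6,"hand":1},
    {"ax":0,"ay":0,"az":0,"dx":-0.2,"dy":0.1,"dz":6.2,"hand":1},
    {"ax":0,"ay":0,"az":0,"dx":-0.2,"dy":0.1,"dz":6.2,"hand":1},
    {"ax":0,"ay":0,"az":0,"dx":-0.2,"dy":0.1,"dz":6.2,"hand":1},
  ],
)

```text
clock: 13.45
eef_pos: [545.4, -323.4, 12.3]
tool_rot: [-3.141, 0.002, 3.119]
force: [-0.3, -0.3, -1.0]
width: 35.9
gripper_force: 60.2
```

Call:
send_rows(
  series=[
    {"ax":0,"ay":0,"az":0,"dx":0,"dy":0,"dz":0.1,"hand":1},
    {"ax":0,"ay":0,"az":0,"dx":0,"dy":0,"dz":0.1,"hand":1},
  ],
)

```text
clock: 13.65
eef_pos: [545.2, -323.9, 11.6]
tool_rot: [-3.141, 0.002, 3.118]
force: [0.3, 0.1, 5.6]
width: 36.5
gripper_force: 60.7
```

Call:
send_rows(
  series=[
    {"ax":0,"ay":0,"az":0,"dx":0,"dy":0,"dz":0,"hand":0.48},
    {"ax":0,"ay":0,"az":0,"dx":0,"dy":0,"dz":0,"hand":0.45},
    {"ax":0,"ay":0,"az":0,"dx":0,"dy":0,"dz":0,"hand":0.45},
    {"ax":0,"ay":0,"az":0,"dx":0,"dy":0,"dz":-2,"hand":0.45},
    {"ax":0,"ay":0,"az":0,"dx":0,"dy":0,"dz":-5,"hand":0.45},
    {"ax":0,"ay":0,"az":0,"dx":0,"dy":0,"dz":-8,"hand":0.45},
    {"ax":0,"ay":0,"az":0,"dx":0,"dy":0,"dz":-8,"hand":0.5},
  ],
)

```text
clock: 14.35
eef_pos: [547.6, -324.6, 96.0]
tool_rot: [-3.139, 0.008, 3.118]
force: [0.6, -0.7, -0.0]
width: 42.6
gripper_force: 0.0
```

Run:
```python
from h import *
t=np.radians(-14.4);p=np.array([614.7,-54.3])+8*np.array([np.cos(t),np.sin(t)])
print(p,read_state()['eef_pos'],read_state()['width']); go(*p,70,165.6)
```

```text
[622.44866529 -56.2895191 ] [ 547.6356647  -324.55629383   96.02935301] 42.615477790856936
d cm [-6.82 27.    2.58] a [-0.002  0.008  0.228]
```

Call:
send_rows(
  series=[
    {"ax":0,"ay":0,"az":0.228,"dx":-6.8,"dy":27,"dz":2.4,"hand":0.5},
    {"ax":0,"ay":0,"az":0.228,"dx":-6.8,"dy":27,"dz":2.4,"hand":0.5},
    {"ax":0,"ay":0,"az":0.228,"dx":-6.8,"dy":27,"dz":2.4,"hand":0.5},
    {"ax":0,"ay":0,"az":0.228,"dx":-6.8,"dy":27,"dz":2.4,"hand":0.5},
    {"ax":0,"ay":0,"az":0.228,"dx":-6.8,"dy":27,"dz":2.4,"hand":0.5},
    {"ax":0,"ay":0,"az":0.228,"dx":-6.8,"dy":27,"dz":2.4,"hand":0.5},
    {"ax":0,"ay":0,"az":0.228,"dx":-6.8,"dy":27,"dz":2.4,"hand":0.5},
    {"ax":0,"ay":0,"az":0.228,"dx":-6.8,"dy":27,"dz":2.4,"hand":0.5},
    {"ax":0,"ay":0,"az":0.228,"dx":-6.8,"dy":27,"dz":2.4,"hand":0.5},
    {"ax":0,"ay":0,"az":0.228,"dx":-6.8,"dy":27,"dz":2.4,"hand":0.5},
  ],
)

```text
clock: 15.35
eef_pos: [618.4, -58.0, 66.4]
tool_rot: [-3.14, -0.0, 2.887]
force: [1.0, 0.3, 1.4]
width: 42.6
gripper_force: 0.0
```

Run:
```python
from h import *
print(read_state()['eef_pos'],read_state()['width']); go(622.4,-56.3,5,165.6)
```

```text
[618.35873293 -57.97814915  66.39543862] 42.61002880450845
d cm [-0.35  0.27  6.14] a [-0.001 -0.    -0.003]
```

Call:
send_rows(
  series=[
    {"ax":0,"ay":0,"az":0,"dx":-0.3,"dy":0.2,"dz":3,"hand":0.5},
    {"ax":0,"ay":0,"az":0,"dx":-0.3,"dy":0.2,"dz":5.4,"hand":0.5},
    {"ax":0,"ay":0,"az":0,"dx":-0.3,"dy":0.2,"dz":6.1,"hand":0.5},
    {"ax":0,"ay":0,"az":0,"dx":-0.3,"dy":0.2,"dz":6.1,"hand":0.5},
    {"ax":0,"ay":0,"az":0,"dx":-0.3,"dy":0.2,"dz":6.1,"hand":0.9},
    {"ax":0,"ay":0,"az":0,"dx":-0.3,"dy":0.2,"dz":6.1,"hand":1},
    {"ax":0,"ay":0,"az":0,"dx":-0.3,"dy":0.2,"dz":6.1,"hand":1},
    {"ax":0,"ay":0,"az":0,"dx":-0.3,"dy":0.2,"dz":6.1,"hand":1},
    {"ax":0,"ay":0,"az":0,"dx":-0.3,"dy":0.2,"dz":6.1,"hand":1},
  ],
)

```text
clock: 16.25
eef_pos: [623.1, -54.5, 7.0]
tool_rot: [3.141, 0.002, 2.89]
force: [-0.4, -0.7, 7.0]
width: 12.7
gripper_force: 61.0
```

Run:
```python
from h import *
t=np.radians(15.8); p=np.array([453.5,324.6])-18*np.array([np.cos(t),np.sin(t)])
print(p,read_state()['eef_pos'],read_state()['width']); go(*p,75,195.8)
```

```text
[436.18007612 319.69895555] [623.13816576 -54.51119116   6.96444891] 12.743781711004388
d cm [27.42 31.58 -6.86] a [-0.     0.002 -0.528]
```

Call:
send_rows(
  series=[
    {"ax":0,"ay":0,"az":0,"dx":0,"dy":0,"dz":-3,"hand":1},
    {"ax":0,"ay":0,"az":0,"dx":0,"dy":0,"dz":-7,"hand":1},
    {"ax":0,"ay":0,"az":-0.528,"dx":27.4,"dy":31.6,"dz":-7,"hand":1},
    {"ax":0,"ay":0,"az":-0.528,"dx":27.4,"dy":31.6,"dz":-7,"hand":1},
    {"ax":0,"ay":0,"az":-0.528,"dx":27.4,"dy":31.6,"dz":-7,"hand":1},
    {"ax":0,"ay":0,"az":-0.528,"dx":27.4,"dy":31.6,"dz":-7,"hand":1},
    {"ax":0,"ay":0,"az":-0.528,"dx":27.4,"dy":31.6,"dz":-7,"hand":1},
    {"ax":0,"ay":0,"az":-0.528,"dx":27.4,"dy":31.6,"dz":-7,"hand":1},
    {"ax":0,"ay":0,"az":-0.528,"dx":27.4,"dy":31.6,"dz":-7,"hand":1},
    {"ax":0,"ay":0,"az":-0.528,"dx":27.4,"dy":31.6,"dz":-7,"hand":1},
  ],
)

```text
clock: 17.25
eef_pos: [442.8, 305.2, 75.9]
tool_rot: [3.142, 0.001, -2.866]
force: [0.6, 0.6, -1.1]
width: 13.0
gripper_force: 60.2
```

Call:
send_rows(
  series=[
    {"ax":0,"ay":0,"az":0,"dx":0,"dy":0,"dz":0,"hand":1},
    {"ax":0,"ay":0,"az":0,"dx":0,"dy":0,"dz":0,"hand":1},
    {"ax":0,"ay":0,"az":0,"dx":0,"dy":0,"dz":0,"hand":1},
  ],
)

```text
clock: 17.55
eef_pos: [444.3, 302.1, 75.4]
tool_rot: [-3.14, 0.0, -2.867]
force: [0.5, -0.0, -0.2]
width: 12.9
gripper_force: 60.2
```

Run:
```python
from h import *
print(read_state()['eef_pos'],read_state()['width']); go(436.2,319.7,9.5,195.8)
im=get_image('side');cv2.imwrite('pics/s4.png',cv2.resize(im['pixels'][80:230,180:360,::-1],None,fx=3.5,fy=3.5))
```

```text
[444.32153753 302.11497845  75.35544083] 12.901126367183211
d cm [0.3  1.92 6.58] a [-0.002  0.    -0.001]
```

View pics/s4.png

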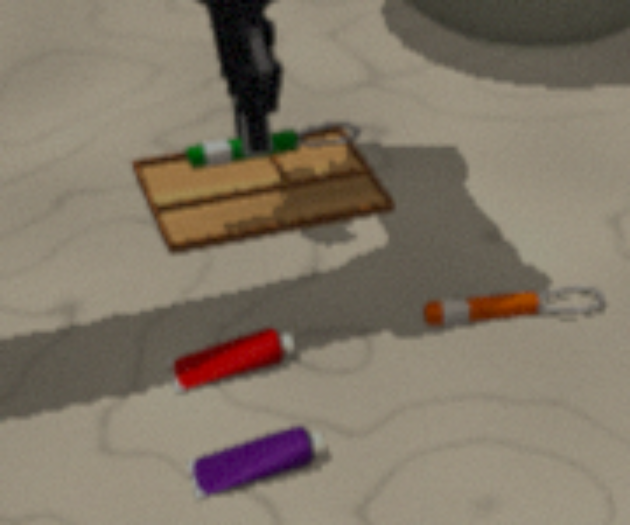

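The green cleaner is held level and parallel to the bamboo tray's long axis. The last move stopped 19 mm short in y, so I'm correcting that and lowering.

Call:
send_rows(
  series=[
    {"ax":0,"ay":0,"az":0,"dx":0.3,"dy":1.9,"dz":0,"hand":1},
    {"ax":0,"ay":0,"az":0,"dx":0.3,"dy":1.9,"dz":3,"hand":1},
    {"ax":0,"ay":0,"az":0,"dx":0.3,"dy":1.9,"dz":5.6,"hand":1},
    {"ax":0,"ay":0,"az":0,"dx":0.3,"dy":1.9,"dz":6.3,"hand":1},
    {"ax":0,"ay":0,"az":0,"dx":0.3,"dy":1.9,"dz":6.5,"hand":1},
    {"ax":0,"ay":0,"az":0,"dx":0.3,"dy":1.9,"dz":6.5,"hand":1},
    {"ax":0,"ay":0,"az":0,"dx":0.3,"dy":1.9,"dz":6.5,"hand":1},
  ],
)

```text
clock: 18.3
eef_pos: [436.3, 321.3, 11.5]
tool_rot: [3.141, 0.002, -2.866]
force: [-0.1, -0.2, 0.0]
width: 12.8
gripper_force: 60.2
```

Call:
send_rows(
  series=[
    {"ax":0,"ay":0,"az":0,"dx":0,"dy":-0.1,"dz":0.1,"hand":1},
    {"ax":0,"ay":0,"az":0,"dx":0,"dy":-0.1,"dz":0.15,"hand":1},
    {"ax":0,"ay":0,"az":0,"dx":0,"dy":-0.1,"dz":0.15,"hand":1},
  ],
)

```text
clock: 18.6
eef_pos: [436.3, 319.9, 9.4]
tool_rot: [-3.141, 0.001, -2.866]
force: [0.3, -0.6, 3.1]
width: 13.1
gripper_force: 60.7
```

Call:
send_rows(
  series=[
    {"ax":0,"ay":0,"az":0,"dx":0,"dy":0,"dz":0,"hand":0.75},
    {"ax":0,"ay":0,"az":0,"dx":0,"dy":0,"dz":0,"hand":0.7},
    {"ax":0,"ay":0,"az":0,"dx":0,"dy":0,"dz":0,"hand":0.7},
    {"ax":0,"ay":0,"az":0,"dx":0,"dy":0,"dz":-1.5,"hand":0.7},
    {"ax":0,"ay":0,"az":0,"dx":0,"dy":0,"dz":-4,"hand":0.7},
    {"ax":0,"ay":0,"az":0,"dx":0,"dy":0,"dz":-8,"hand":0.4},
    {"ax":0,"ay":0,"az":0,"dx":0,"dy":0,"dz":-8,"hand":0.33},
  ],
)

```text
clock: 19.3
eef_pos: [437.6, 322.9, 93.9]
tool_rot: [3.137, 0.007, -2.865]
force: [0.0, 1.2, 0.7]
width: 53.5
gripper_force: 0.0
```

Run:
```python
from h import *
print(read_state()['eef_pos'],read_state()['width']); go(427,116.5,70,192.4)
```

```text
[437.58496572 322.85693664  93.94860938] 53.54236816713494
d cm [  6.67 -19.57   2.26] a [0.004 0.007 0.06 ]
```

Call:
send_rows(
  series=[
    {"ax":0,"ay":0,"az":0.06,"dx":6.6,"dy":-19.6,"dz":2.2,"hand":0.33},
    {"ax":0,"ay":0,"az":0.06,"dx":6.6,"dy":-19.6,"dz":2.2,"hand":0.33},
    {"ax":0,"ay":0,"az":0.06,"dx":6.6,"dy":-19.6,"dz":2.2,"hand":0.33},
    {"ax":0,"ay":0,"az":0.06,"dx":6.6,"dy":-19.6,"dz":2.2,"hand":0.33},
    {"ax":0,"ay":0,"az":0.06,"dx":6.6,"dy":-19.6,"dz":2.2,"hand":0.33},
    {"ax":0,"ay":0,"az":0.06,"dx":6.6,"dy":-19.6,"dz":2.2,"hand":0.33},
    {"ax":0,"ay":0,"az":0.06,"dx":6.6,"dy":-19.6,"dz":2.2,"hand":0.33},
    {"ax":0,"ay":0,"az":0.06,"dx":6.6,"dy":-19.6,"dz":2.2,"hand":0.33},
    {"ax":0,"ay":0,"az":0.06,"dx":6.6,"dy":-19.6,"dz":2.2,"hand":0.33},
  ],
)

```text
clock: 20.2
eef_pos: [426.0, 115.3, 67.2]
tool_rot: [3.141, 0.001, -2.923]
force: [-0.4, 0.3, -0.4]
width: 56.9
gripper_force: 0.0
```

Run:
```python
from h import *
print(read_state()['eef_pos'],read_state()['width']); go(428,116.5,4,192.4)
```

```text
[426.00604239 115.25444739  67.15450228] 56.91659565027609
d cm [-0.22  0.07  6.32] a [0.001 0.001 0.002]
```

Call:
send_rows(
  series=[
    {"ax":0,"ay":0,"az":0,"dx":-0.2,"dy":0.1,"dz":3,"hand":0.33},
    {"ax":0,"ay":0,"az":0,"dx":-0.2,"dy":0.1,"dz":5.4,"hand":0.33},
    {"ax":0,"ay":0,"az":0,"dx":-0.2,"dy":0.1,"dz":6.3,"hand":0.33},
    {"ax":0,"ay":0,"az":0,"dx":-0.2,"dy":0.1,"dz":6.3,"hand":0.33},
    {"ax":0,"ay":0,"az":0,"dx":-0.2,"dy":0.1,"dz":6.3,"hand":0.6},
    {"ax":0,"ay":0,"az":0,"dx":-0.2,"dy":0.1,"dz":6.3,"hand":1},
    {"ax":0,"ay":0,"az":0,"dx":-0.2,"dy":0.1,"dz":6.3,"hand":1},
    {"ax":0,"ay":0,"az":0,"dx":-0.2,"dy":0.1,"dz":6.3,"hand":1},
    {"ax":0,"ay":0,"az":0,"dx":-0.2,"dy":0.1,"dz":6.3,"hand":1},
  ],
)

```text
clock: 21.1
eef_pos: [427.9, 115.5, 4.8]
tool_rot: [3.141, 0.002, -2.925]
force: [-1.1, 0.4, 5.4]
width: 32.6
gripper_force: 60.4
```

Run:
```python
from h import *
print(read_state()['eef_pos'],read_state()['width']); go(399.5,383,75,195.8)
```

```text
[427.91222425 115.49837729   4.75389815] 32.647229143766445
d cm [-2.98 26.74 -6.99] a [ 0.001  0.002 -0.059]
```

Call:
send_rows(
  series=[
    {"ax":0,"ay":0,"az":0,"dx":0,"dy":0,"dz":-3,"hand":1},
    {"ax":0,"ay":0,"az":0,"dx":0,"dy":0,"dz":-7,"hand":1},
    {"ax":0,"ay":0,"az":-0.059,"dx":-3,"dy":26.7,"dz":-7,"hand":1},
    {"ax":0,"ay":0,"az":-0.059,"dx":-3,"dy":26.7,"dz":-7,"hand":1},
    {"ax":0,"ay":0,"az":-0.059,"dx":-3,"dy":26.7,"dz":-7,"hand":1},
    {"ax":0,"ay":0,"az":-0.059,"dx":-3,"dy":26.7,"dz":-7,"hand":1},
    {"ax":0,"ay":0,"az":-0.059,"dx":-3,"dy":26.7,"dz":-7,"hand":1},
    {"ax":0,"ay":0,"az":-0.059,"dx":-3,"dy":26.7,"dz":-7,"hand":1},
    {"ax":0,"ay":0,"az":-0.059,"dx":-3,"dy":26.7,"dz":-7,"hand":1},
    {"ax":0,"ay":0,"az":-0.059,"dx":-3,"dy":26.7,"dz":-7,"hand":1},
  ],
)

```text
clock: 22.1
eef_pos: [399.5, 381.1, 73.7]
tool_rot: [-3.14, -0.001, -2.866]
force: [0.2, -0.9, -0.4]
width: 32.4
gripper_force: 60.1
```

Run:
```python
from h import *
print(read_state()['eef_pos'],read_state()['width']); go(399.5,383,8,195.8)
im=get_image('side');cv2.imwrite('pics/s5.png',cv2.resize(im['pixels'][80:230,180:360,::-1],None,fx=3.5,fy=3.5))
```

```text
[399.47832267 381.0701584   73.70732335] 32.42515669170284
d cm [-0.06  0.2   6.57] a [-0.002 -0.001 -0.   ]
```

View pics/s5.png

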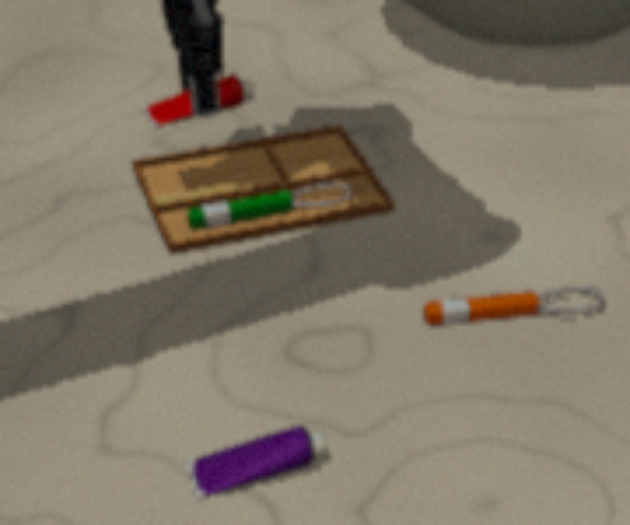

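The green cleaner lies in the long section and the red tube is held over the large bay. Lowering.

Call:
send_rows(
  series=[
    {"ax":0,"ay":0,"az":0,"dx":0,"dy":0.1,"dz":3,"hand":1},
    {"ax":0,"ay":0,"az":0,"dx":0,"dy":0.1,"dz":5.6,"hand":1},
    {"ax":0,"ay":0,"az":0,"dx":0,"dy":0.1,"dz":6.3,"hand":1},
    {"ax":0,"ay":0,"az":0,"dx":0,"dy":0.1,"dz":6.55,"hand":1},
    {"ax":0,"ay":0,"az":0,"dx":0,"dy":0.1,"dz":6.55,"hand":1},
    {"ax":0,"ay":0,"az":0,"dx":0,"dy":0.1,"dz":6.55,"hand":1},
  ],
)

```text
clock: 22.75
eef_pos: [399.9, 383.3, 9.5]
tool_rot: [3.141, 0.001, -2.867]
force: [-0.2, -0.5, -0.4]
width: 32.3
gripper_force: 60.1
```

Call:
send_rows(
  series=[
    {"ax":0,"ay":0,"az":0,"dx":0,"dy":0,"dz":0.1,"hand":1},
    {"ax":0,"ay":0,"az":0,"dx":0,"dy":0,"dz":0.15,"hand":1},
    {"ax":0,"ay":0,"az":0,"dx":0,"dy":0,"dz":0.15,"hand":1},
  ],
)

```text
clock: 23.05
eef_pos: [399.5, 383.2, 7.3]
tool_rot: [3.141, 0.001, -2.866]
force: [-0.2, -0.5, 1.0]
width: 32.6
gripper_force: 60.4
```

Call:
send_rows(
  series=[
    {"ax":0,"ay":0,"az":0,"dx":0,"dy":0,"dz":0.05,"hand":1},
    {"ax":0,"ay":0,"az":0,"dx":0,"dy":0,"dz":0.05,"hand":0.58},
    {"ax":0,"ay":0,"az":0,"dx":0,"dy":0,"dz":0.05,"hand":0.52},
    {"ax":0,"ay":0,"az":0,"dx":0,"dy":0,"dz":0.05,"hand":0.52},
    {"ax":0,"ay":0,"az":0,"dx":0,"dy":0,"dz":-1.5,"hand":0.52},
    {"ax":0,"ay":0,"az":0,"dx":0,"dy":0,"dz":-4,"hand":0.5},
    {"ax":0,"ay":0,"az":0,"dx":0,"dy":0,"dz":-8,"hand":0.5},
    {"ax":0,"ay":0,"az":0,"dx":0,"dy":0,"dz":-12,"hand":0.5},
  ],
)

```text
clock: 23.85
eef_pos: [398.7, 382.8, 128.8]
tool_rot: [3.142, -0.001, -2.866]
force: [0.4, 0.4, 0.1]
width: 42.6
gripper_force: 0.0
```

Call:
send_rows(
  series=[
    {"ax":0,"ay":0,"az":0,"dx":0,"dy":10,"dz":-10,"hand":0.5},
    {"ax":0,"ay":0,"az":0,"dx":0,"dy":20,"dz":-15,"hand":0.5},
    {"ax":0,"ay":0,"az":0,"dx":0,"dy":20,"dz":-15,"hand":0.5},
    {"ax":0,"ay":0,"az":0,"dx":0,"dy":20,"dz":-15,"hand":0.5},
    {"ax":0,"ay":0,"az":0,"dx":0,"dy":20,"dz":-15,"hand":0.5},
    {"ax":0,"ay":0,"az":0,"dx":0,"dy":20,"dz":-15,"hand":0.5},
  ],
)

```text
clock: 24.45
eef_pos: [339.6, 583.1, 282.9]
tool_rot: [3.129, 0.002, -2.859]
force: [-0.9, -0.2, -0.7]
width: 42.7
gripper_force: 0.0
```

Run:
```python
from h import *
print(read_state()['eef_pos'])
im=get_image('top');a=im["pixels"][160:320,140:240,::-1];b=im["pixels"][160:320,420:510,::-1];i2=get_image('side')
cv2.imwrite('pics/t6.png',cv2.resize(np.hstack([a,b]),None,fx=3.7,fy=3.7,interpolation=cv2.INTER_CUBIC))
cv2.imwrite('pics/s6.png',i2['pixels'][:,:,::-1])
for n,b in {'orange':(255,165,278,230),'purple':(312,245,342,295)}.items(): print(n,blob(im,n,b,12))
```

```text
[339.63760664 583.08744268 282.93426343]
orange {'n': 126, 'c': array([609.8, 164.2]), 'mean': array([617. , 164.6]), 'size': array([86.9, 14. ]), 'rect': 4.4, 'line': 5.7}
purple {'n': 338, 'c': array([442.1,   3.6]), 'mean': array([440.2,   4.3]), 'size': array([73.5, 33.1]), 'rect': 9.6, 'line': 12.0}
```

View pics/t6.png

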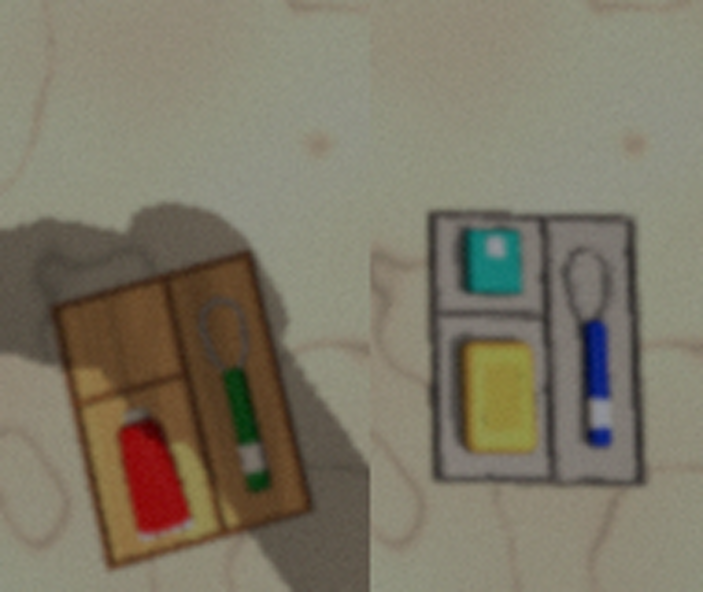

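View pics/s6.png

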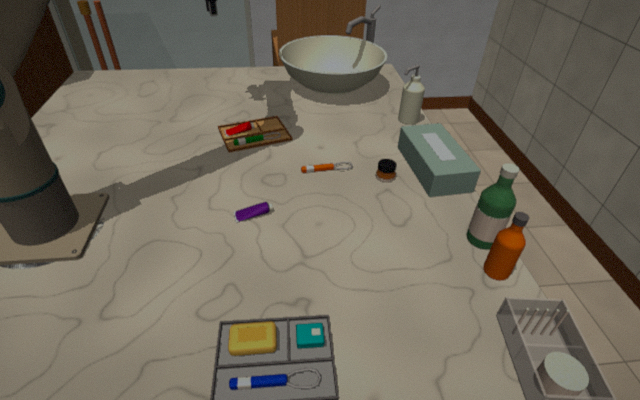

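All five things lie flat inside their sections: floss at about (493,260) in the crop, soap (497,395), blue (595,350), red (155,475) and green (235,395). The orange cleaner, purple tube and jar have not moved.

```bash
python3 -c "
from cell import *
print(finish_job())"
```

```text
the job is handed in; nothing more can be done
None
```

The job is handed in at about 25 s on the robot's clock: all five things lie flat in their proper tray sections, set down in the order asked, and the orange cleaner, purple tube and jar stayed where they were.

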